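# Hold a gas flask down on the sprung leak-test stand

### The job

First, with the blue flask still in the rack, purge the tester: push the red plunger on the grey valve block all the way in and let it spring back out. Then set the blue flask upright, round end down, in the sprung ring of the test stand and press it down until the ring is fully home on the yellow spring pots; finish with the gripper still holding it pressed down there, do not let go. Leave the other flasks and everything else on the bench where they are.

Things in the scene. Friction and masses are not known exactly. Their poses are not given: they have to be found in the camera images.
- plunger (a joint): travel of the purge plunger in m: 0 fully out, 0.014 fully pressed in; moves straight down, springs back by itself; about 3 N to start, 9 N at the end of the stroke
- plunger_top (a point): centre of the top of the red mushroom head (32 mm across, 10 mm thick) of the purge plunger, which stands 90 mm above the table on top of the grey valve block (70 x 70 x 50 mm, small gauge on one side) when out, 76 mm when pressed in
- flask_blue: the flask to test: spherical steel gas flask 64 mm across painted blue, with a blue neck (24 mm across) and a brass valve (29 to 31 mm across, from 80 to 110 mm above the lowest point) topped by a dark button (20 mm across, top at 116 mm). About 0.35 kg, bottom-heavy, so it rights itself when it sits in a hole or ring. Origin: its lowest point; z up along the neck
- flask_blue_valve (a point): on the blue flask's axis, halfway up its brass valve (95 mm above its lowest point): where to grip
- cradle (a joint): travel of the sprung ring cradle in m: 0 up (empty), 0.020 fully down, its underside resting on the tops of the three yellow spring pots. Moves straight down; needs about 14 N in all at full travel (some 10 N beside the flask's own weight, by which alone it sinks only 1 to 4 mm); springs back when let go
- cradle_ring (a point): centre of the upper face of the bare aluminium ring (outside 96 mm, hole 49 mm across, 8 mm thick) that stands on three coil springs over the dark steel test stand (base 130 x 130 x 12 mm, yellow spring pots 23 mm high); 63 mm above the table when up, 43 mm when down; moves with the ring. A seated flask's lowest point lies about 11 mm below this point; nothing is in the way under the ring
- rack: fixed aluminium rack for flasks, 90 x 250 x 30 mm, with three square through holes 50 mm wide in a row along its y axis, 80 mm apart; a flask in it has its lowest point about 19 mm above the table. Origin: centre of its underside
- flask_red: another flask, to be left in the rack: same shape as the blue one, but red
- flask_yellow: another flask, to be left in the rack: same shape as the blue one, but yellow
- screwdriver: bystander: screwdriver with a red handle, lying along its x axis
- flux_jar: bystander: closed jar, 56 mm across, 60 mm high; origin under its centre
- pipe_stub: bystander: upright stub of copper pipe, 48 mm across, 70 mm high; origin under its centre
- try_square: bystander: try square lying flat, wooden stock 120 mm along x, steel blade 160 mm along y

How it is judged (in metres and radians):
On the way, in this order (a step that is already met when the one before it is completed fails the run):
1. the plunger is pushed fully in while the blue flask is still in the rack (value of joint plunger above 0.0125 m and distance of flask_blue from where it was at the start of the episode below 0.02 m), for 0.1 s.
2. the plunger is back out, the blue flask still in the rack (value of joint plunger below 0.002 m and distance of flask_blue from where it was at the start of the episode below 0.02 m), for 0.1 s.
3. the blue flask sits upright in the ring, pressed fully down (value of joint cradle above 0.0175 m and horizontal distance between flask_blue and cradle_ring below 0.012 m and angle between flask_blue's own z axis and vertical below 0.25 rad), for 0.3 s.
At the end, for the whole second after the job is handed in: Blue flask in the ring (lowest point within 12 mm of its axis, 5 to 18 mm below its upper face), within 0.25 rad of upright, at rest; ring pressed down at least 17.5 of its 20 mm; fingers pushing or gripping the flask with over 4 N; plunger out (under 2 mm) (all of step 3 and z of flask_blue in the frame of cradle_ring between -0.018 and -0.005 m and contact force between the fingers and flask_blue above 4 N and linear speed of flask_blue below 0.02 m/s and value of joint plunger below 0.002 m); the arm keeps its last pose, push and grip.
It fails at once if another flask or a bystander on the bench is moved by more than 40 mm (distance of any of flask_red, flask_yellow, screwdriver, flux_jar, pipe_stub, try_square from where it was at the start of the episode above 0.04 m).
It fails at once if another flask is tipped by more than 0.6 rad (angle between any of flask_red, flask_yellow's own z axis and vertical above 0.6 rad).
It also fails if it takes over 56 s, if anything falls off the work surface, if the arm or the gripper's body presses on something with over 40 N, if the wrist force passes 120 N, or if a joint passes its speed limit or range.

### The arm

A 6-joint arm with a two-finger parallel gripper is mounted at the origin on the work surface. World frame = base frame: x ahead of the robot, y to its left, z up, the work surface at z = 0. Lengths are in mm, angles in rad, forces in N, time in s.
With the tool pointing down it reaches from about 400 to 925 mm from the base axis. Payload 12.5 kg.
Tool frame: the origin (TCP) lies midway between the tips of the shut fingers; the grasp point (between the pads) lies 19 mm behind it; z points along the fingers, y is the line along which they close (so a half turn about z gives the same grasp; the last joint's range is limited). The gripper opens to 95 mm and grips with 3 to 60 N. Pads are 20 mm wide; open, the fingers measure 119 mm over their backs; the gripper's body (75 mm by 180 mm) begins 59 mm behind the grasp point.
Start: joints at [1.146, 0.491, 1.559, -0, 1.092, -0.106], TCP at [195.875, 593.531, 214.661] pointing down, gripper open.
Joint ranges: [-3.1, 3.1], [-0.84, 2.19], [0.05, 2.79], [-1.13, 4.28], [0.06, 2.93], [-2.69, 2.69]. Speed limits (rad/s): [2.22, 2.22, 2.79, 3.14, 3.14, 3.14].

### API

Orientations are given as [roll, pitch, yaw] about the fixed x, y, z axes, in that order (R = Rz(yaw) Ry(pitch) Rx(roll)).
In Python, from cell import * gives the robot as it stands.
- The arm moves only by the tool servo_tool, never from a script. Its argument "moves" is one flat list of numbers, 5 for each row, row after row: the shift along the world's x, y, z as a fraction of full scale, then the turn about the world's z as a fraction of full scale, then the opening, from 0 (shut) to 1 (fully open). A call has 1 to 12 rows; each row is the pose to reach, as a shift and turn from the pose commanded when the call began, turning the shorter way round; what a row does not reach only later rows make up. Full scale, the value 1, is 400 mm for a shift and 180 degrees for a turn. A row lasts 1/12 s, in which the tool goes at most 41.7 mm and 7.16 degrees, less where a joint would pass 70% of its speed; a pose out of reach is approached as far as the arm can. A call with a number of a shift or a turn outside -1 to 1 is refused whole. A call with a gripper value outside its range is refused whole. The fingers move at their own pace and stop on an object; the grip force is fixed at half the most. Time passes only in rows, so rows that repeat a pose let the fingers close. It gives the time, the measured TCP pose, the force, the opening and the grip force at its end, in the units of the state.
- state(): the state, without advancing time (a new reading comes with each control period).
- read_camera(name): name is "scene" or "top" or "wrist"; returns (picture, depth): 480x640x3 uint8, blue, green, red; 480x640 float32, mm along the optical axis (not along the pixel's ray), 0 where there is no reading.
- get_calibration(name): a dict with "K" (3x3 intrinsics, pixels), "R" (3x3) and "t" (3): a world point X has camera coordinates R X + t. Camera axes: x right, y down, z forward; pixel columns grow to the right and rows downward; lengths in mm; the calibration is good to about 2 mm. A picture is of the moment at which its call begins: read the wrist's pose just before it. get_calibration takes no time and is no camera call; for the wrist camera it gives the pose at the moment of the call.
- job_done(): hands the job in; it is judged then, once.
The state is a dict: "t": time; "joints": joint angles; "qvel": joint speeds; "tau": joint torques, N m; "eef_pos": TCP position; "tcp_rot": TCP orientation; "ft_force": force on the tool from outside, world axes, zero at the start; "moment": the same for the moment, N m; "opening": opening from 0.0 (shut) to 1.0 (fully open); "grip_force": force on a finger pad.
Only numpy, scipy, OpenCV 4.12 (cv2) and the standard library are available. Lean on these libraries where they do the work, as an engineer would, in place of code of your own. Each camera call takes 0.05 s, during which the arm holds its last target. There are 200 camera calls.

## Working session

There is one attempt and no reset: what is moved stays moved. The work goes in short steps, Python scripts to look and compute and a tool call to move; the robot and the scene stay as the last step left them, time stands still between calls to the robot, and variables do not carry over. Pictures are saved under pics/ and viewed, at most 10 in all, crops included, and the job is handed in when it is done.

Besides the shell and the picture viewer there is one more tool, called after ">>>" as a command line: name --argument value ..., lists and objects as JSON in quotes. servo_tool: Moves the arm, as the interface text tells. Its arguments: {"type":"object","properties":{"moves":{"type":"array"}},"required":["moves"]}

```bash
mkdir -p pics && cat > h.py <<'E'
from cell import *
import numpy as np, cv2
def grab(n):
    c=get_calibration(n); p,d=read_camera(n); return p,d,c
def world(c,d,u,v,z=None):
    r=np.linalg.inv(c["K"])@np.array([u,v,1.0]); R=np.array(c["R"]);t=np.array(c["t"])
    if z is None: return R.T@(r*d[int(v),int(u)]-t)
    o=-R.T@t; w=R.T@r
    return o+w*(z-o[2])/w[2]
E
python3 - <<'E'
from h import *
p,d,c=grab("top"); cv2.imwrite("pics/top.png",p); np.save("top_d.npy",d); np.save("top_c.npy",c,allow_pickle=True)
p2,d2,c2=grab("scene"); cv2.imwrite("pics/scene.png",p2)
print(-np.array(c["R"]).T@c["t"], -np.array(c2["R"]).T@c2["t"]); print(state())
E
```

```text
[ 462.56802451   10.13486321 1353.82071767] [1093.28112018 -420.56213627  734.82979808]
{'t': 0.1, 'joints': array([ 1.14642176e+00,  4.91481852e-01,  1.55939261e+00, -2.04521258e-05,
        1.09166194e+00, -1.05621312e-01]), 'qvel': array([-0.00156424, -0.00129765, -0.00145723, -0.00215244,  0.00010498,
        0.00056581]), 'tau': array([ 2.95417427e-03, -6.13622403e+01, -2.58606845e+01,  6.93398318e-02,
        4.70372743e-02, -7.03092905e-05]), 'eef_pos': array([195.77420899, 593.32815574, 214.12959015]), 'tcp_rot': array([-3.14065225e+00, -8.14556584e-05,  2.82284880e+00]), 'ft_force': array([-0.04679885, -0.23331036, -0.00417969]), 'moment': array([ 0.00788116, -0.00878896,  0.02565373]), 'grip_force': 0.0, 'opening': 0.9991055090253251}
```

View pics/top.png

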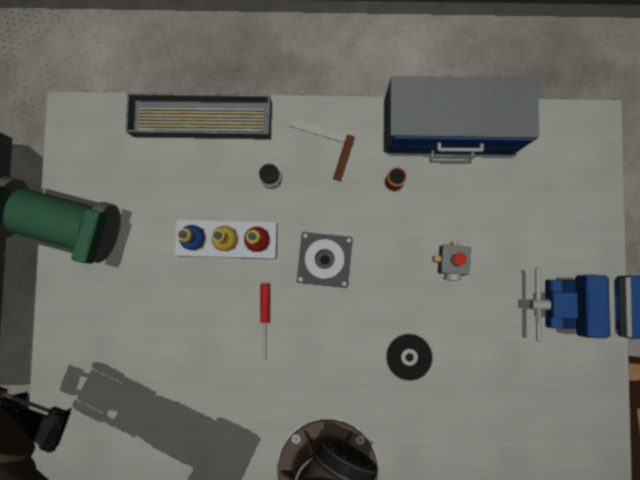

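View pics/scene.png

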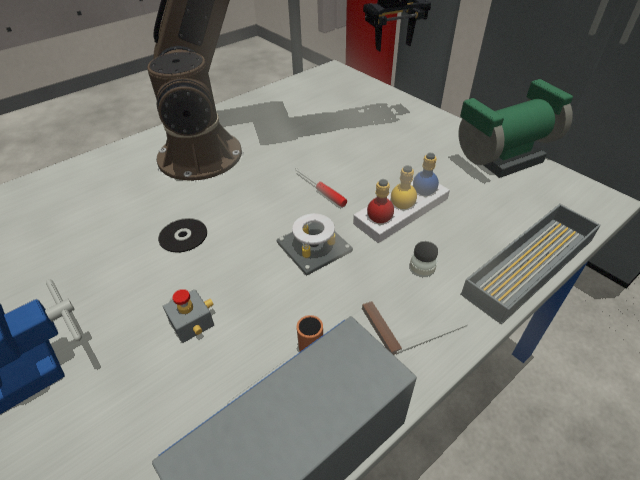

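The top view shows the blue flask at about (191,237), yellow (224,237), red (257,238), the ring at (325,259) and the plunger at (459,260). The jar is at (270,175). I'll enlarge those areas.

```bash
python3 - <<'E'
from h import *
p=cv2.imread("pics/top.png"); 
a=cv2.resize(p[215:290,170:360],None,fx=4,fy=4,interpolation=cv2.INTER_CUBIC)
b=cv2.resize(p[235:285,425:485],None,fx=5,fy=5,interpolation=cv2.INTER_CUBIC)
o=np.zeros((560,760,3),np.uint8); o[:300]=a; o[305:555,:300]=b; cv2.imwrite("pics/crop.png",o)
c=np.load("top_c.npy",allow_pickle=True).item(); d=np.load("top_d.npy")
for n,u,v,z in [("plung",459,260,90),("ring",325,259,63),("blue",188,232,135),("blueS",191,237,None),("yel",224,237,None),("red",257,238,None),("jar",270,175,60)]:
    print(n,world(c,d,u,v,z).round(1),world(c,d,u,v).round(1))
E
```

```text
plung [ 521. -302.   90.] [ 520.9 -301.4   92.3]
ring [519.   15.8  63. ] [520.8  16.   21.4]
blue [572.5 331.7 135. ] [573.5 334.4 124.7]
blueS [563.7 332.6 103.3] [563.7 332.6 103.3]
yel [563.6 251.3 120.4] [563.6 251.3 120.4]
red [562.2 173.8 125.6] [562.2 173.8 125.6]
jar [723.6 154.7  60. ] [724.2 155.1  56.6]
```

View pics/crop.png

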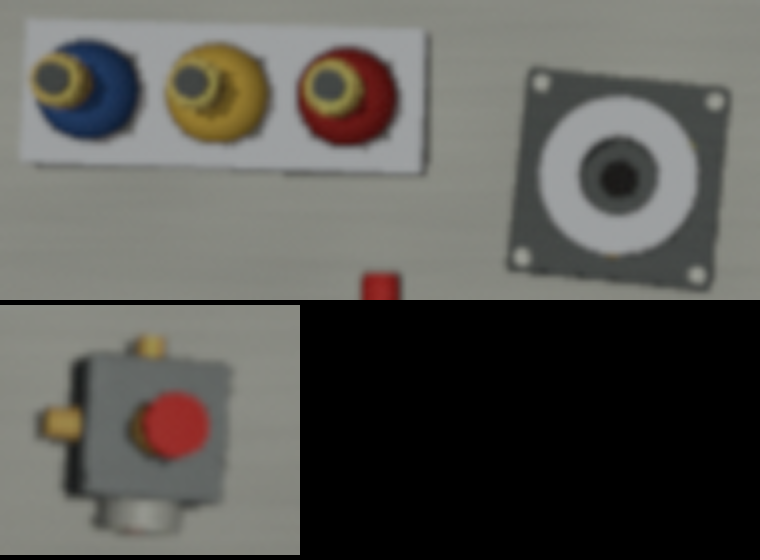

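```bash
python3 - <<'E'
from h import *
c=np.load("top_c.npy",allow_pickle=True).item(); d=np.load("top_d.npy")
T=[("plung",460.2,259,90),("ring",324.75,258.75,63),("blueTop",183.75,234.5,135),("blueSph",192,237.5,51),("yelTop",217.5,235.7,135),("redTop",252.5,236.3,135)]
for n,u,v,z in T: print(n,world(c,d,u,v,z).round(1))
a=world(c,d,176.5,219.5,30);b=world(c,d,276.5,222.5,30);e=world(c,d,175,255,30);f=world(c,d,276,258.5,30)
print("rack",((a+b+e+f)/4).round(1),np.arctan2(b[0]-a[0],a[1]-b[1]),np.hypot(*(a-b)[:2]))
# scene-camera cross-check by projecting
c2=get_calibration("scene");p=cv2.imread("pics/scene.png")
for n,u,v,z in T:
    X=world(c,d,u,v,z); q=c2["K"]@(c2["R"]@X+c2["t"]); q=q[:2]/q[2]; print(n,q.round(1)); cv2.circle(p,tuple(int(round(k*8)) for k in q),8,(255,0,255),1,shift=3)
cv2.imwrite("pics/chk.png",cv2.resize(p[140:350,150:460],None,fx=2.5,fy=2.5,interpolation=cv2.INTER_CUBIC))
E
```

```text
plung [ 523.4 -304.8   90. ]
ring [519.6  16.4  63. ]
blueTop [566.6 341.3 135. ]
blueSph [566.7 343.6  51. ]
yelTop [565.1 263.5 135. ]
redTop [565.1 183.  135. ]
rack [566.5 263.9  30. ] -0.013076928910279773 250.67479257842913
plung [181.7 293.9]
ring [313.7 226.5]
blueTop [430.3 153.6]
blueSph [425.8 181.5]
yelTop [407.7 166. ]
redTop [383.2 180. ]
```

View pics/chk.png

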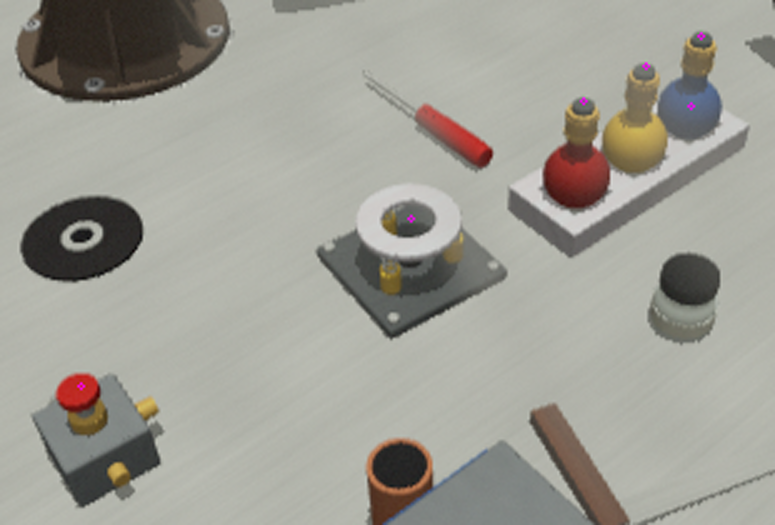

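The cross-check in the scene image agrees: the marks land on the plunger head, the ring hole and the flask buttons. Next is the purge.

>>> servo_tool --moves '[0.9,-0.72,0,-0.4,0,0.9,-0.72,0,-0.4,0,0.9,-0.72,0,-0.4,0,0.9,-0.72,0,-0.4,0,0.9,-0.72,0,-0.4,0,0.9,-0.72,0,-0.4,0,0.9,-0.72,0,-0.4,0,0.9,-0.72,0,-0.4,0,0.9,-0.72,0,-0.4,0,0.9,-0.72,0,-0.4,0,0.9,-0.72,0,-0.4,0,0.9,-0.72,0,-0.4,0]'

```text
t: 1.1
eef_pos: [560.3, 301.2, 214.0]
tcp_rot: [3.141, 0.001, 1.561]
ft_force: [0.2, 0.3, 0.4]
opening: 0.214
grip_force: 0.0
```

>>> servo_tool --moves '[-0.05,-1,0,0,0,-0.05,-1,0,0,0,-0.05,-1,0,0,0,-0.05,-1,0,0,0,-0.05,-1,0,0,0,-0.05,-1,0,0,0,-0.05,-1,0,0,0,-0.05,-1,0,0,0,-0.05,-1,0,0,0,-0.05,-1,0,0,0,-0.05,-1,0,0,0,-0.05,-1,0,0,0]'

```text
t: 2.1
eef_pos: [535.6, -95.4, 214.4]
tcp_rot: [-3.141, -0.0, 1.564]
ft_force: [0.2, 1.5, -0.1]
opening: 0.005
grip_force: 0.0
```

>>> servo_tool --moves '[-0.0325,-0.525,0,0,0,-0.0325,-0.525,0,0,0,-0.0325,-0.525,0,0,0,-0.0325,-0.525,0,0,0,-0.0325,-0.525,0,0,0,-0.0325,-0.525,-0.1,0,0,-0.0325,-0.525,-0.2,0,0,-0.0325,-0.525,-0.25,0,0,-0.0325,-0.525,-0.25,0,0,-0.0325,-0.525,-0.25,0,0,-0.0325,-0.525,-0.25,0,0,-0.0325,-0.525,-0.25,0,0]'

```text
t: 3.1
eef_pos: [523.9, -304.3, 116.6]
tcp_rot: [3.139, 0.002, 1.567]
ft_force: [-0.9, -0.0, -0.8]
opening: 0.005
grip_force: 0.0
```

>>> servo_tool --moves '[0,0,-0.03,0,0,0,0,-0.05,0,0,0,0,-0.065,0,0,0,0,-0.075,0,0,0,0,-0.085,0,0,0,0,-0.09,0,0,0,0,-0.095,0,0,0,0,-0.1,0,0,0,0,-0.1,0,0,0,0,-0.1,0,0,0,0,-0.1,0,0,0,0,-0.1,0,0]'

```text
t: 4.1
eef_pos: [522.9, -304.3, 76.2]
tcp_rot: [3.141, 0.0, 1.566]
ft_force: [-5.1, 4.8, 19.9]
opening: -0.0
grip_force: 10.0
```

>>> servo_tool --moves '[0,0,-0.002,0,0,0,0,-0.002,0,0,0,0,-0.002,0,0,0,0,0.03,0,0,0,0,0.06,0,0,0,0,0.1,0,0,0,0,0.2,0,0,0,0,0.3,0,0,0,0,0.35,0,0,0,0,0.35,0,0,0,0,0.35,0,0,0,0,0.35,0,0]'

```text
t: 5.1
eef_pos: [522.4, -304.2, 213.6]
tcp_rot: [-3.14, -0.001, 1.566]
ft_force: [-0.8, 0.3, -0.3]
opening: 0.005
grip_force: 0.0
```

```bash
python3 - <<'E'
from h import *
s=state();print(s["eef_pos"],s["ft_force"])
p,d,c=grab("scene"); cv2.imwrite("pics/s2.png",cv2.resize(p[260:360,130:250],None,fx=4,fy=4))
q,_,_=grab("wrist"); cv2.imwrite("pics/w2.png",q)
o=cv2.imread("pics/scene.png"); 
m=lambda i:(lambda z:(z[0].mean().round(1),z[0].min(),len(z[0])))(np.where((i[270:320,165:200,2]>120)&(i[270:320,165:200,1]<60)))
print(m(o),m(p))
E
```

```text
[ 522.40412516 -304.20260065  213.58174292] [-0.76175709  0.32404326 -0.27615117]
(np.float64(26.0), np.int64(20), 163) (np.float64(25.5), np.int64(20), 153)
```

Plunger is back out (same head position as at the start). Now to the blue flask.

>>> servo_tool --moves '[0.11,1,0,0,0.5,0.11,1,0,0,0.5,0.11,1,0,0,0.5,0.11,1,0,0,0.5,0.11,1,0,0,0.5,0.11,1,0,0,0.5,0.11,1,0,0,0.5,0.11,1,0,0,0.5,0.11,1,0,0,0.5,0.11,1,0,0,0.5,0.11,1,0,0,0.5,0.11,1,0,0,0.5]'

```text
t: 6.2
eef_pos: [566.5, 96.9, 213.4]
tcp_rot: [-3.14, 0.0, 1.569]
ft_force: [0.5, -0.3, 0.0]
opening: 0.501
grip_force: 0.0
```

>>> servo_tool --moves '[0,0.615,0,0,0.6,0,0.615,0,0,0.6,0,0.615,0,0,0.6,0,0.615,0,0,0.6,0,0.615,0,0,0.6,0,0.615,0,0,0.6,0,0.615,0,0,0.6,0,0.615,0,0,0.6,0,0.615,0,0,0.6,0,0.615,0,0,0.6]'

```text
t: 7.03
eef_pos: [567.3, 339.7, 214.3]
tcp_rot: [-3.141, 0.001, 1.564]
ft_force: [0.3, -0.8, -0.7]
opening: 0.601
grip_force: 0.0
```

```bash
python3 - <<'E'
from h import *
s=state();print(s["eef_pos"],s["tcp_rot"])
p,d,c=grab("wrist")
for X in ([566.7,341.8,135],[566.7,341.8,129],[565,263.5,135]):
    q=c["K"]@(c["R"]@np.array(X)+c["t"]); q=q[:2]/q[2]; print(q.round(1)); cv2.circle(p,tuple(int(round(k*8)) for k in q),16,(255,0,255),1,shift=3)
cv2.imwrite("pics/w3.png",p)
E
```

```text
[567.27279893 339.71247894 214.34292701] [-3.14101945e+00  5.90914878e-04  1.56431697e+00]
[317.3 249.6]
[317.3 246.9]
[315.7 362.5]
```

View pics/w3.png

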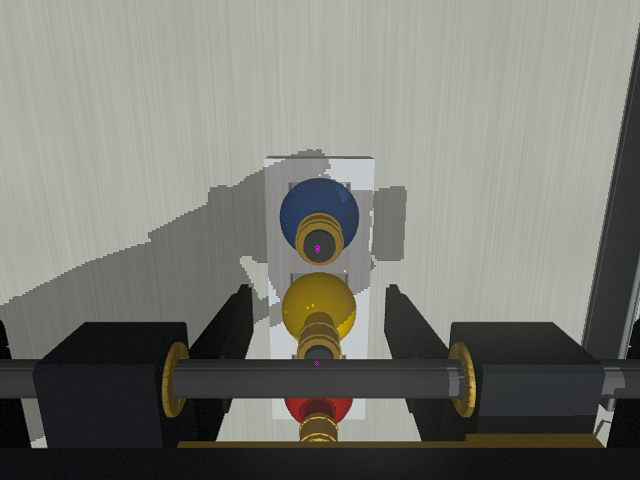

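The wrist view shows the blue button at about (319,246), against the predicted (317,250). They agree within 3 mm, and the fingers straddle the row. I'll go down and grip.

>>> servo_tool --moves '[0,0.003,-0.1,0,0.6,0,0.003,-0.18,0,0.6,0,0.003,-0.24,0,0.6,0,0.003,-0.28,0,0.6,0,0.003,-0.2975,0,0.6,0,0.003,-0.2975,0,0.6,0,0.003,-0.2975,0,0.6,0,0.003,-0.2975,0,0.2,0,0.003,-0.2975,0,0,0,0.003,-0.2975,0,0,0,0.003,-0.2975,0,0,0,0.003,-0.2975,0,0]'

```text
t: 8.08
eef_pos: [567.0, 342.8, 96.2]
tcp_rot: [3.141, -0.0, 1.566]
ft_force: [2.9, -0.0, 0.5]
opening: 0.307
grip_force: 0.8
```

>>> servo_tool --moves '[0,0,0,0,0,0,0,0,0,0,0,0,0,0,0,0,0,0,0,0]'

```text
t: 8.42
eef_pos: [567.3, 342.9, 96.4]
tcp_rot: [3.14, -0.001, 1.566]
ft_force: [0.3, 0.1, 5.6]
opening: 0.297
grip_force: 30.0
```

>>> servo_tool --moves '[0,0,0.02,0,0,0,0,0.06,0,0,0,0,0.12,0,0,0,0,0.2,0,0,0,0,0.28,0,0,0,0,0.35,0,0,0,0,0.4,0,0,0,0,0.4,0,0,0,0,0.4,0,0,0,0,0.4,0,0]'

```text
t: 9.25
eef_pos: [566.2, 342.4, 253.8]
tcp_rot: [-3.139, 0.001, 1.566]
ft_force: [-0.8, 0.5, -3.8]
opening: 0.3
grip_force: 30.0
```

>>> servo_tool --moves '[-0.01,-0.05,0,0,0,-0.02,-0.13,0,0,0,-0.04,-0.22,0,0,0,-0.05,-0.31,0,0,0,-0.06,-0.4,0,0,0,-0.07,-0.49,0,0,0,-0.085,-0.58,0,0,0,-0.1,-0.67,0,0,0,-0.11,-0.74,0,0,0,-0.119,-0.79,0,0,0,-0.119,-0.816,0,0,0,-0.119,-0.816,0,0,0]'

```text
t: 10.25
eef_pos: [518.8, 14.7, 254.4]
tcp_rot: [-3.139, 0.0, 1.564]
ft_force: [0.1, 0.8, -3.7]
opening: 0.3
grip_force: 30.0
```

>>> servo_tool --moves '[0,0,-0.1,0,0,0,0,-0.18,0,0,0,0,-0.24,0,0,0,0,-0.24,0,0,0,0,-0.24,0,0,0,0,-0.24,0,0,0,0,-0.24,0,0]'

```text
t: 10.83
eef_pos: [520.1, 16.7, 161.1]
tcp_rot: [3.139, 0.0, 1.567]
ft_force: [-0.0, 0.0, -2.5]
opening: 0.301
grip_force: 30.0
```

```bash
python3 - <<'E'
from h import *
s=state();print(s["eef_pos"],s["tcp_rot"],s["ft_force"],s["opening"])
p,d,c=grab("scene"); a=cv2.resize(p[130:290,250:450],None,fx=4,fy=4,interpolation=cv2.INTER_CUBIC)[:600]
cv2.imwrite("pics/s4.png",a)
E
```

```text
[520.09890219  16.68514209 161.08913833] [3.13916587e+00 1.28015581e-04 1.56660232e+00] [-0.01882232  0.03984368 -2.50352139] 0.3012733014158652
```

View pics/s4.png

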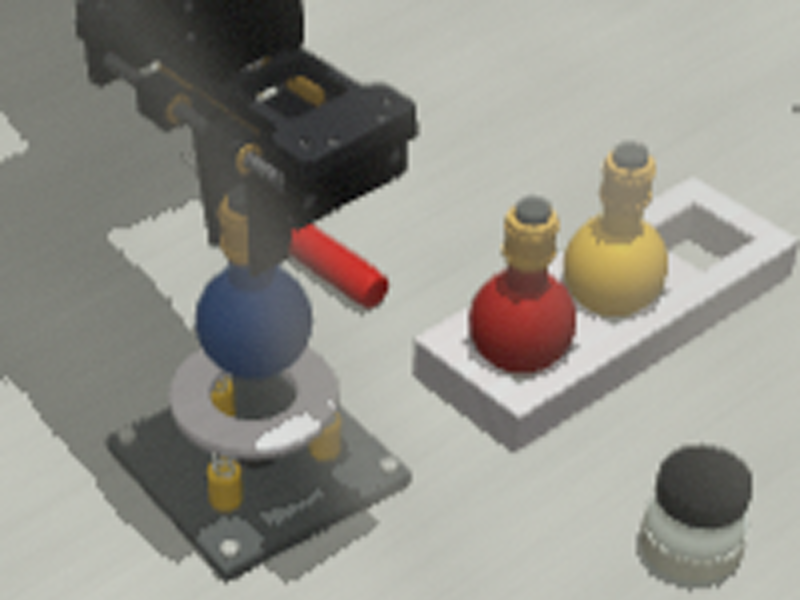

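The scene view shows the blue flask upright over the ring hole, and the other flasks undisturbed. I'll lower it and press.

>>> servo_tool --moves '[0,0,-0.03,0,0,0,0,-0.055,0,0,0,0,-0.07,0,0,0,0,-0.08,0,0,0,0,-0.09,0,0,0,0,-0.1,0,0,0,0,-0.11,0,0,0,0,-0.12,0,0,0,0,-0.128,0,0,0,0,-0.132,0,0,0,0,-0.132,0,0,0,0,-0.132,0,0]'

```text
t: 11.88
eef_pos: [520.4, 15.7, 109.4]
tcp_rot: [3.137, 0.001, 1.566]
ft_force: [-6.5, -4.8, 29.1]
opening: 0.301
grip_force: 30.0
```

>>> servo_tool --moves '[0,0,0,0,0,0,0,0,0,0,0,0,0,0,0,0,0,0,0,0,0,0,0,0,0,0,0,0,0,0]'

```text
t: 12.38
eef_pos: [520.4, 15.7, 109.3]
tcp_rot: [3.137, 0.001, 1.566]
ft_force: [-6.5, -4.8, 29.2]
opening: 0.299
grip_force: 30.0
```

```bash
python3 - <<'E'
from h import *
s=state();print(s["eef_pos"],s["ft_force"],s["grip_force"],s["t"])
p,d,c=grab("scene"); cv2.imwrite("pics/s5.png",cv2.resize(p[150:290,250:400],None,fx=4,fy=4,interpolation=cv2.INTER_CUBIC))
E
```

```text
[520.41991833  15.74871934 109.34708607] [-6.51864509 -4.82294285 29.24928836] 30.004806518554688 12.3833
```

View pics/s5.png

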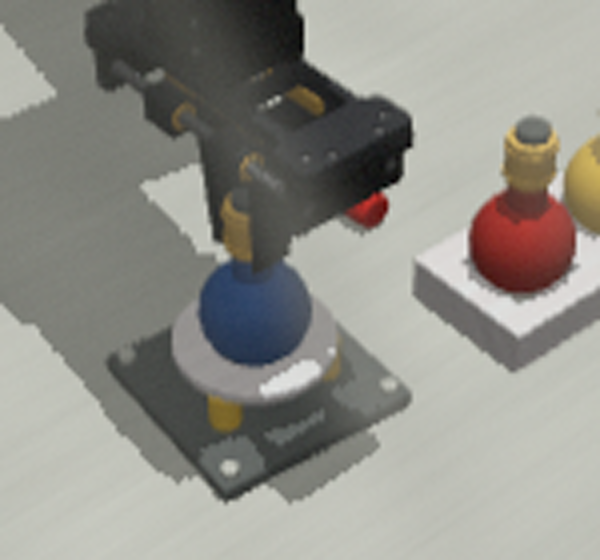

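The blue flask is seated upright, and the ring underside rests on the yellow pots. The wrist force is steady at 29 N and the flask is still gripped.

```bash
python3 -c "
from cell import *
print(job_done())"
```

```text
the job is handed in; nothing more can be done
None
```

The plunger was pushed fully in and sprang back out, and the blue flask is held pressed fully down in the ring; the job is handed in, but no verdict came back.

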